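# Stand the tall finial on the soldering turntable

## Robot

A 6-joint arm with a two-finger parallel gripper is mounted at the origin on the work surface. World frame = base frame: x ahead of the robot, y to its left, z up, the work surface at z = 0. Lengths are in m, angles in rad, forces in N, time in s.
With the tool pointing down it reaches from about 0.35 to 0.725 m from the base axis. Payload 4.3 kg.
Tool frame: the origin (TCP) lies midway between the tips of the shut fingers; the grasp point (between the pads) lies 19 mm behind it; z points along the fingers, y is the line along which they close (so a half turn about z gives the same grasp; the last joint's range is limited). The gripper opens to 85 mm and grips with 20 to 120 N. Pads are 22 mm wide; open, the fingers measure 114 mm over their backs; the gripper's body (76 mm by 85 mm) begins 54 mm behind the grasp point. The pads swing forward as they close: fully open they stand 13 mm farther back than shut.
Start: joints at [1.178, 0.377, 0.081, 1.274, 0, 1.46], TCP at [0.16, 0.552, 0.231] pointing down, gripper open.
Joint ranges: [-2.72, 2.72], [-0.84, 1.66], [-1.02, 1.22], [-1.77, 2.12], [-1.37, 1.28], [-3.14, 3.14]. Speed limits (rad/s): [2.57, 2.57, 3.14, 3.14, 3.14, 3.14].

## Interface

Orientations are given as a 3x3 rotation matrix whose columns are the frame's x, y, z axes.
In Python, from station import monitor, optics, bot gives the robot as it stands.
- The arm moves only by the shell command python3 -m jog 'ROWS' [FORCE]. ROWS is JSON, a list of rows, each an object of numbers: "dx", "dy", "dz": the shift along the tool's x, y, z in mm; "ax", "ay", "az": the turn, a rotation vector about the tool's x, y, z in degrees; "hand": the finger opening in mm, from 0 to 85.4. A call has 1 to 20 rows; each row shifts and turns the commanded pose from where the row before left it, along the tool's axes as they then stand; what a row does not reach is not made up. A row lasts 1/8 s, in which the tool goes at most 62.5 mm and 10.7 degrees, less where a joint would pass 70% of its speed; a pose out of reach is approached as far as the arm can. A call with a gripper value outside its range is refused whole. The fingers move at their own pace and stop on an object; FORCE is the grip in N (left out, the last holds). Time passes only in rows, so rows that do not move let the fingers close. It gives the time, the measured TCP pose, the force, the opening and the grip force at its end, in the units of the state.
- monitor.read_state(): the state, without advancing time (a new reading comes with each control period).
- optics.capture(name): name is "side" or "top"; returns a dict with "color" (384x512x3 uint8, blue, green, red), "z_map" (384x512 float32, m along the optical axis (not along the pixel's ray), 0 where there is no reading), "fx", "fy", "cx", "cy" (pixels), "rvec" (rotation vector, rad) and "tvec" (3), from world to camera coordinates, as OpenCV has them. Camera axes: x right, y down, z forward; pixel columns grow to the right and rows downward; lengths in m; the calibration is good to about 2 mm. A picture is of the moment at which its call begins.
- bot.sign_off(): hands the job in; it is judged then, once.
The state is a dict: "time": time; "joints": joint angles; "qd": joint speeds; "joint_torque": joint torques, N m; "position": TCP position; "orientation": TCP orientation; "contact_force": force on the tool from outside, world axes, zero at the start; "ft_torque": the same for the moment, N m; "grip_width": finger opening in m; "grasp_force": force on a finger pad.
Only numpy, scipy, OpenCV 4.12 (cv2) and the standard library are available. Lean on these libraries where they do the work, as an engineer would, in place of code of your own. Each camera call takes 0.05 s, during which the arm holds its last target. There are 200 camera calls.

## Task

Stand the tall copper finial (slim stem with a drum-shaped head, not its shorter twin and not the plain tube) on the steel soldering turntable, foot flat on the pad inside the raised rim, and let go. It is top-heavy on a small foot: keep it upright all the way and set it down gently rather than dropping it. Leave the short finial and the plain tube standing where they are.

Things in the scene. Friction and masses are not known exactly. Their poses are not given: they have to be found in the camera images.
- tall_finial_mid (a point): Item to move: loose, standing copper finial, 195 mm tall, about 0.35 kg, mostly head. Foot flange 48 mm across, 6 thick; stem 14 across; drum head, a straight cylinder 42 across, 140 to 185 mm above the foot's underside; low 10 mm dome on top. This point: on the axis half-way up, 97.5 mm above the underside, 65 mm below the head's middle. z: its axis, up. Tips over if leaned about 10 degrees.
- pad_centre (a point): Goal: middle of the pad's top face on the soldering turntable, a low round steel stand 110 mm across, fixed (does not turn), between the robot and the row of standing copper pieces. The pad is a flat grey disc 92 mm across, 30 mm above the bench; around it a rim 9 mm thick stands 10 mm above the pad. z points up.
- short_finial_mid (a point): Leave alone: the shorter twin, same foot, stem and head but only 130 mm tall, standing loose. This point lies on its axis half-way up (65 mm above the underside of its foot).
- tube_mid (a point): Leave alone: plain copper tube without foot or head, 48 mm across, 180 mm tall, open at the top, standing loose. This point lies on its axis half-way up (90 mm above its lower end).
Not all that is in view belongs to the job. Leave any turquoise look-alike of the part that bears tall_finial_mid alone. Leave any red look-alike of the part that bears pad_centre alone.

How it is judged:
By the outcome, as a careful person would: the job done as asked, in the order asked, and still so for the second after the job is handed in, with the robot touching nothing.
It also fails if it takes over 43 s, if anything falls off the work surface, if the arm or the gripper's body presses on something with over 40 N, if the wrist force passes 120 N, or if a joint passes its speed limit or range.

## Working session

There is one attempt and no reset: what is moved stays moved. The work goes in short steps, Python scripts to look and compute and a shell command to move; the robot and the scene stay as the last step left them, time stands still between calls to the robot, and variables do not carry over. Pictures are saved under pics/ and viewed, at most 10 in all, crops included, and the job is handed in when it is done.

```bash
mkdir -p pics; cat > h.py <<'E'
import numpy as np, cv2
from station import monitor, optics, bot
def cam(n):
    c=optics.capture(n); c['R']=cv2.Rodrigues(np.array(c['rvec'],float))[0]; c['t']=np.array(c['tvec'],float).ravel(); return c
def cloud(c):
    z=c['z_map']; v,u=np.indices(z.shape)
    p=np.stack([(u-c['cx'])/c['fx']*z,(v-c['cy'])/c['fy']*z,z],-1)
    w=(p-c['t'])@c['R']; w[z==0]=np.nan; return w
E
python3 - <<'E'
from h import *
ims=[]
for n in('side','top'):
    c=cam(n); np.savez('%s.npz'%n,**c); cv2.imwrite(f'pics/{n}0.png',c['color'])
    print(n,-c['R'].T@c['t'],c['R'][2])
s=monitor.read_state(); print(s)
E
```

```text
side [ 0.06971896 -0.42672266  0.59371165] [ 0.57956308  0.53537961 -0.6143902 ]
top [ 4.70092177e-01 -1.36767709e-04  9.78760275e-01] [ 0.07375649 -0.0074138  -0.99724872]
{'time': 0.1, 'joints': array([ 1.17768559e+00,  3.78040910e-01,  7.97556013e-02,  1.27443372e+00,
       -5.52414392e-07,  1.46050627e+00]), 'qd': array([-0.00064382, -0.00268822,  0.00201673,  0.00134496,  0.00066979,
        0.00049296]), 'joint_torque': array([ 2.26013626e-04, -4.64693856e+01,  2.70582122e+01,  1.20205519e-02,
       -1.98275188e-04, -8.23403468e-06]), 'position': array([0.16021725, 0.55159497, 0.23042377]), 'orientation': array([[-9.60272030e-01,  2.79064664e-01, -7.36008024e-04],
       [ 2.79065555e-01,  9.60270410e-01, -1.77625584e-03],
       [ 2.11076489e-04, -1.91108329e-03, -9.99998152e-01]]), 'contact_force': array([0.09365928, 0.18229578, 0.25545345]), 'ft_torque': array([-0.01285911, -0.00195869, -0.02460419]), 'grasp_force': 0.0, 'grip_width': 0.08523015075225691}
```

View pics/side0.png

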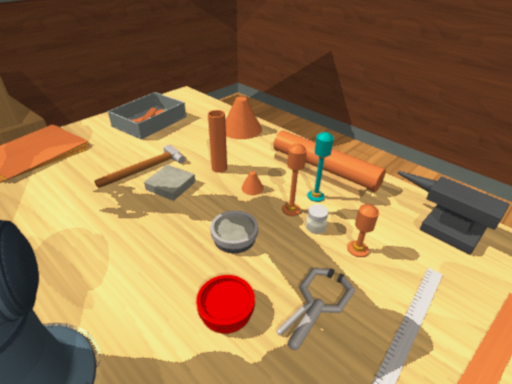

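View pics/top0.png

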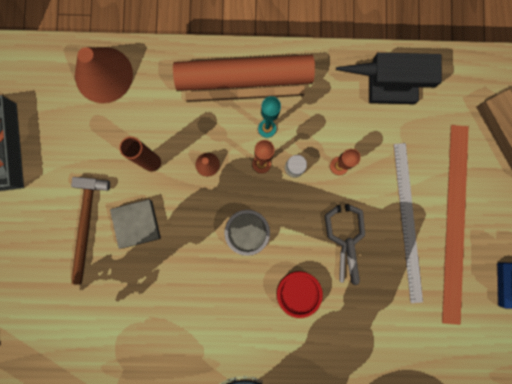

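Candidates (side view): copper tall finial, head (297,155) and foot (291,210); turquoise look-alike (323,145), excluded by colour; short twin (367,215), too short; tube (218,140), no head. The goal is the grey round stand at side (234,230) / top (247,232); the red dish is the decoy. Next I'll measure these and confirm with a crop.

```bash
cat > m.py <<'E'
from h import *
def ray(c,u,v,z):
    d=c['R'].T@np.array([(u-c['cx'])/c['fx'],(v-c['cy'])/c['fy'],1]); o=-c['R'].T@c['t']; return o+d*(z-o[2])/d[2]
def comps(c):
    w=cloud(c); hsv=cv2.cvtColor(c['color'],cv2.COLOR_BGR2HSV); return w,hsv
E
python3 - <<'E'
from m import *
S=cam('side');T=cam('top')
crop=S['color'][110:270,200:400]; cv2.imwrite('pics/crop1.png',cv2.resize(crop,None,fx=3.5,fy=3.5,interpolation=cv2.INTER_CUBIC))
for n,c in(('side',S),('top',T)):
    w,h=comps(c)
    for k,(z0,z1) in {'high':(.13,.26),'mid':(.095,.135)}.items():
        m=((w[...,2]>z0)&(w[...,2]<z1)&(w[...,0]>.3)&(w[...,0]<.85)).astype(np.uint8)
        N,L,st,ce=cv2.connectedComponentsWithStats(m)
        for i in range(1,N):
            if st[i,4]>25:
                p=w[L==i]; a=p.min(0);b=p.max(0)
                print(n,k,ce[i].round(),st[i,4],'mid',((a+b)/2).round(4),'ext',(b-a).round(4),'zmax',b[2].round(4),'hue',np.median(h[L==i][:,0]))
# bench height, stand
w,h=comps(T)
d=np.hypot(*(np.indices(w.shape[:2])[::-1]-np.array([247,232])[:,None,None]))
m=((d<35)&(w[...,2]>.034)); p=w[m]; (u,v),r=cv2.minEnclosingCircle(np.argwhere(m)[:,::-1].astype(np.float32))
print('rim',p.min(0),p.max(0),(p.min(0)+p.max(0))/2,u,v,r,ray(T,u,v,.04),'pad z',np.median(w[d<12][:,2]),'bench',np.median(w[(d>28)&(d<35)][:,2]))
E
```

```text
side high [20. 10.] 916 mid [0.7283 1.9811 0.1847] ext [0.2433 0.0428 0.1092] zmax 0.2394 hue 11.0
side high [216. 122.] 388 mid [0.6322 0.2449 0.1553] ext [0.0473 0.0482 0.0505] zmax 0.1805 hue 10.0
side high [323. 145.] 398 mid [ 0.7229 -0.0439  0.1635] ext [0.0366 0.0418 0.0641] zmax 0.1956 hue 87.0
side high [296. 157.] 435 mid [ 0.6345 -0.0319  0.1632] ext [0.0432 0.0411 0.0643] zmax 0.1953 hue 11.0
side mid [23. 23.] 387 mid [0.7224 1.9802 0.1149] ext [0.255  0.0351 0.0397] zmax 0.1348 hue 11.0
side mid [238. 103.] 72 mid [0.8395 0.373  0.1051] ext [0.0205 0.0439 0.0197] zmax 0.1149 hue 11.0
side mid [217. 138.] 219 mid [0.6306 0.2404 0.1151] ext [0.0431 0.0409 0.0397] zmax 0.135 hue 11.0
side mid [320. 163.] 68 mid [ 0.7227 -0.0452  0.1141] ext [0.0123 0.0141 0.0381] zmax 0.1331 hue 86.5
side mid [294. 176.] 68 mid [ 0.6328 -0.0326  0.1142] ext [0.0159 0.0138 0.036 ] zmax 0.1322 hue 11.0
side mid [458. 199.] 1541 mid [ 0.8296 -0.3167  0.1061] ext [0.0408 0.2394 0.0222] zmax 0.1172 hue 40.0
side mid [367. 215.] 386 mid [ 0.6336 -0.2279  0.1129] ext [0.0415 0.0409 0.0356] zmax 0
[... 337 characters left out ...]
201 mid [0.8403 0.3785 0.1066] ext [0.0193 0.0531 0.0229] zmax 0.1181 hue 8.0
top mid [399.  75.] 1495 mid [ 0.831  -0.3146  0.1071] ext [0.038  0.2391 0.024 ] zmax 0.1191 hue 30.0
top mid [132. 149.] 104 mid [0.6395 0.2563 0.1148] ext [0.0331 0.0261 0.0393] zmax 0.1344 hue 8.0
top mid [146. 158.] 114 mid [0.6311 0.2405 0.1152] ext [0.0412 0.0332 0.0394] zmax 0.1349 hue 8.0
top mid [350. 158.] 320 mid [ 0.6357 -0.2252  0.1136] ext [0.0405 0.0421 0.0365] zmax 0.1319 hue 8.0
rim [ 0.41001451 -0.05038037  0.03403997] [0.51820478 0.05793625 0.04387076] [0.46410964 0.00377794 0.03895537] 246.58389282226562 232.56121826171875 22.90230369567871 [0.46374716 0.00351048 0.04      ] pad z nan bench nan
```

View pics/crop1.png

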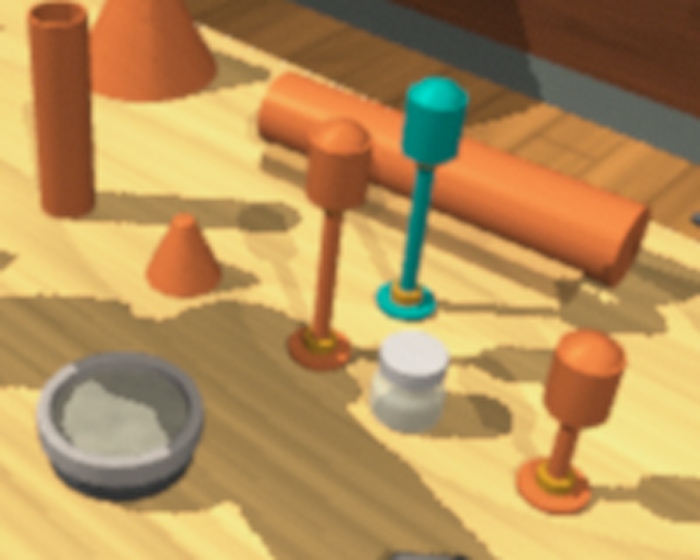

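The crop confirms it: the tall copper finial's head is at crop (340,165) and its foot at (320,345). The turquoise one stands behind it, the short twin is at (585,420), and the empty grey stand is at (120,420). Finial is at about (0.6355,-0.0305) and the stand at (0.464,0.0036). I'll grip the head with the fingers closing along world y, away from the turquoise twin.

```bash
python3 -m jog '[{"az":-8.1,"dz":-12},{"az":-8.1,"dz":-12},{"dx":-26,"dy":-32},{"dx":-26,"dy":-32},{"dx":-26,"dy":-32},{"dx":-26,"dy":-32},{"dx":-26,"dy":-32},{"dx":-26,"dy":-32},{"dx":-26,"dy":-32},{"dx":-26,"dy":-32},{"dx":-26,"dy":-32},{"dx":-26,"dy":-32},{"dx":-26,"dy":-32},{"dx":-26,"dy":-32},{"dx":-26,"dy":-32},{"dx":-26,"dy":-32},{"dx":-26,"dy":-32},{"dx":-26,"dy":-32},{},{}]' 30
```

```text
invalid input at $[0]: expected keys dx, dy, dz, ax, ay, az, hand
```

```bash
python3 -m jog '[{"dx":0,"dy":0,"dz":-12,"ax":0,"ay":0,"az":-8.1,"hand":85},{"dx":0,"dy":0,"dz":-12,"ax":0,"ay":0,"az":-8.1,"hand":85},{"dx":-40,"dy":-48,"dz":0,"ax":0,"ay":0,"az":0,"hand":85},{"dx":-40,"dy":-48,"dz":0,"ax":0,"ay":0,"az":0,"hand":85},{"dx":-40,"dy":-48,"dz":0,"ax":0,"ay":0,"az":0,"hand":85},{"dx":-40,"dy":-48,"dz":0,"ax":0,"ay":0,"az":0,"hand":85},{"dx":-40,"dy":-48,"dz":0,"ax":0,"ay":0,"az":0,"hand":85},{"dx":-40,"dy":-48,"dz":0,"ax":0,"ay":0,"az":0,"hand":85},{"dx":-40,"dy":-48,"dz":0,"ax":0,"ay":0,"az":0,"hand":85},{"dx":-40,"dy":-48,"dz":0,"ax":0,"ay":0,"az":0,"hand":85},{"dx":-40,"dy":-48,"dz":0,"ax":0,"ay":0,"az":0,"hand":85},{"dx":-40,"dy":-48,"dz":0,"ax":0,"ay":0,"az":0,"hand":85},{"dx":0,"dy":0,"dz":0,"ax":0,"ay":0,"az":0,"hand":85},{"dx":0,"dy":0,"dz":0,"ax":0,"ay":0,"az":0,"hand":85}]' 30
```

```text
time: 1.95
position: [0.56, 0.0722, 0.2549]
orientation: [[-1.0, 0.001, -0.001], [0.001, 1.0, 0.001], [0.001, 0.001, -1.0]]
contact_force: [-0.5, 0.6, -0.1]
grip_width: 0.0851
grasp_force: 0.0
```

```bash
python3 -m jog '[{"dx":-25,"dy":-34,"dz":0,"ax":0,"ay":0,"az":0,"hand":85},{"dx":-25,"dy":-34,"dz":0,"ax":0,"ay":0,"az":0,"hand":85},{"dx":-25,"dy":-34.5,"dz":0,"ax":0,"ay":0,"az":0,"hand":85},{"dx":0,"dy":0,"dz":0,"ax":0,"ay":0,"az":0,"hand":85},{"dx":0,"dy":0,"dz":0,"ax":0,"ay":0,"az":0,"hand":85},{"dx":0,"dy":0,"dz":0,"ax":0,"ay":0,"az":0,"hand":85}]'
python3 - <<'E'
from m import *
S=cam('side'); s=monitor.read_state(); print(s['position'])
cv2.imwrite('pics/s2.png',cv2.resize(S['color'][60:270,200:400],None,fx=2.8,fy=2.8))
E
```

```text
time: 2.7
position: [0.6347, -0.0286, 0.2557]
orientation: [[-1.0, -0.002, -0.0], [-0.002, 1.0, 0.0], [0.0, 0.0, -1.0]]
contact_force: [0.1, -0.2, 0.5]
grip_width: 0.0847
grasp_force: 0.0
[ 0.63473533 -0.0287869   0.2557688 ]
```

View pics/s2.png

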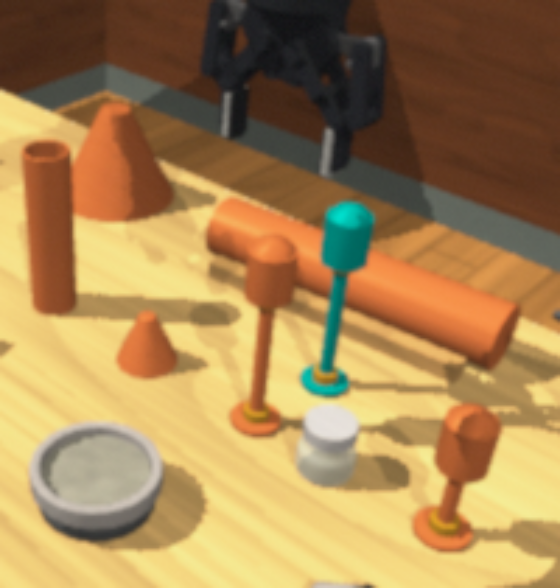

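The open fingers straddle the copper head, with tips at crop (232,130) and (333,165). The turquoise twin is clear. Descending.

```bash
python3 -m jog '[{"dx":-0.5,"dy":-1.5,"dz":15,"ax":0,"ay":0,"az":0,"hand":85},{"dx":0,"dy":0,"dz":15,"ax":0,"ay":0,"az":0,"hand":85},{"dx":0,"dy":0,"dz":15,"ax":0,"ay":0,"az":0,"hand":85},{"dx":0,"dy":0,"dz":15,"ax":0,"ay":0,"az":0,"hand":85},{"dx":0,"dy":0,"dz":15,"ax":0,"ay":0,"az":0,"hand":85},{"dx":0,"dy":0,"dz":15,"ax":0,"ay":0,"az":0,"hand":85},{"dx":0,"dy":0,"dz":15,"ax":0,"ay":0,"az":0,"hand":85},{"dx":0,"dy":0,"dz":8,"ax":0,"ay":0,"az":0,"hand":85},{"dx":0,"dy":0,"dz":0,"ax":0,"ay":0,"az":0,"hand":50},{"dx":0,"dy":0,"dz":0,"ax":0,"ay":0,"az":0,"hand":50},{"dx":0,"dy":0,"dz":0,"ax":0,"ay":0,"az":0,"hand":50},{"dx":0,"dy":0,"dz":0,"ax":0,"ay":0,"az":0,"hand":50},{"dx":0,"dy":0,"dz":0,"ax":0,"ay":0,"az":0,"hand":50}]'
python3 - <<'E'
from m import *
S=cam('side'); s=monitor.read_state(); print(s['position'])
w,h=comps(S)
x=(h[...,0]<20)&(h[...,1]>120)&(np.hypot(w[...,0]-.635,w[...,1]+.03)<.035)
for a,b in((.14,.155),(.155,.18),(.05,.13)):
    p=w[x&(w[...,2]>a)&(w[...,2]<b)]
    if len(p): print(a,len(p),p.min(0).round(4),p.max(0).round(4),((p.min(0)+p.max(0))/2).round(4))
cv2.imwrite('pics/s3.png',cv2.resize(S['color'][90:230,230:380],None,fx=4,fy=4,interpolation=cv2.INTER_CUBIC))
E
```

```text
time: 4.38
position: [0.6361, -0.0318, 0.1426]
orientation: [[-1.0, 0.0, 0.001], [0.0, 1.0, 0.0], [-0.001, 0.0, -1.0]]
contact_force: [-0.6, 0.3, -0.2]
grip_width: 0.05
grasp_force: 0.0
[ 0.63604178 -0.03185122  0.14248297]
0.14 89 [ 0.6137 -0.0621  0.1401] [0.6332 0.0043 0.1548] [ 0.6235 -0.0289  0.1475]
0.155 159 [ 0.6127 -0.0599  0.1551] [0.6357 0.0035 0.1799] [ 0.6242 -0.0282  0.1675]
0.05 146 [ 0.6266 -0.0388  0.0505] [ 0.6405 -0.0255  0.1291] [ 0.6335 -0.0322  0.0898]
```

View pics/s3.png

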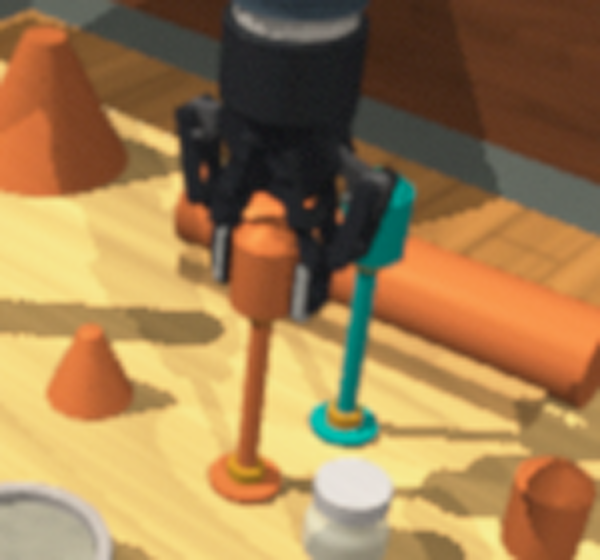

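Fingers at 50 mm stand on both sides of the head (crop 220,255 and 303,290), and the finial is upright. Now close.

```bash
python3 -m jog '[{"dx":0,"dy":0,"dz":0,"ax":0,"ay":0,"az":0,"hand":46},{"dx":0,"dy":0,"dz":0,"ax":0,"ay":0,"az":0,"hand":44},{"dx":0,"dy":0,"dz":0,"ax":0,"ay":0,"az":0,"hand":42},{"dx":0,"dy":0,"dz":0,"ax":0,"ay":0,"az":0,"hand":36},{"dx":0,"dy":0,"dz":0,"ax":0,"ay":0,"az":0,"hand":36},{"dx":0,"dy":0,"dz":0,"ax":0,"ay":0,"az":0,"hand":36},{"dx":0,"dy":0,"dz":0,"ax":0,"ay":0,"az":0,"hand":36},{"dx":0,"dy":0,"dz":0,"ax":0,"ay":0,"az":0,"hand":36}]' 45
```

```text
time: 5.42
position: [0.636, -0.0314, 0.1425]
orientation: [[-1.0, -0.0, 0.0], [-0.0, 1.0, 0.001], [-0.0, 0.001, -1.0]]
contact_force: [-0.2, 3.0, 3.1]
grip_width: 0.0412
grasp_force: 46.0
```

```bash
python3 -m jog '[{"dx":0,"dy":0,"dz":-3,"ax":0,"ay":0,"az":0,"hand":36},{"dx":0,"dy":0,"dz":-6,"ax":0,"ay":0,"az":0,"hand":36},{"dx":0,"dy":0,"dz":-8,"ax":0,"ay":0,"az":0,"hand":36},{"dx":0,"dy":0,"dz":-10,"ax":0,"ay":0,"az":0,"hand":36},{"dx":0,"dy":0,"dz":-10,"ax":0,"ay":0,"az":0,"hand":36},{"dx":0,"dy":0,"dz":-10,"ax":0,"ay":0,"az":0,"hand":36},{"dx":0,"dy":0,"dz":-8,"ax":0,"ay":0,"az":0,"hand":36},{"dx":0,"dy":0,"dz":-5,"ax":0,"ay":0,"az":0,"hand":36},{"dx":0,"dy":0,"dz":0,"ax":0,"ay":0,"az":0,"hand":36},{"dx":0,"dy":0,"dz":0,"ax":0,"ay":0,"az":0,"hand":36}]'
cat > stem.py <<'E'
from m import *
def stem(c,x,y,z0,z1):
    w,h=comps(c); k=(h[...,0]<20)&(h[...,1]>110)&(np.hypot(w[...,0]-x,w[...,1]-y)<.03)
    out=[]
    for z in np.arange(z0,z1,.01):
        p=w[k&(w[...,2]>z)&(w[...,2]<z+.01)]
        if len(p)>3: out.append([z+.005,*np.median(p[:,:2],0)])
    o=np.array(out); fx=np.polyfit(o[:,0],o[:,1],1); fy=np.polyfit(o[:,0],o[:,2],1)
    print('tilt deg x,y',np.degrees(fx[0]).round(2),np.degrees(fy[0]).round(2),'bottom',o[0].round(4),'top',o[-1].round(4))
E
python3 - <<'E'
from stem import *
S=cam('side'); s=monitor.read_state(); print(s['position'],s['contact_force'])
stem(S,s['position'][0],s['position'][1],.08,.185)
w,_=comps(S)
cv2.imwrite('pics/s4.png',cv2.resize(S['color'][60:260,190:390],None,fx=2.8,fy=2.8,interpolation=cv2.INTER_CUBIC))
E
```

```text
time: 6.68
position: [0.6357, -0.0318, 0.2019]
orientation: [[-1.0, 0.0, -0.001], [0.0, 1.0, 0.0], [0.001, 0.0, -1.0]]
contact_force: [0.7, -0.3, -3.8]
grip_width: 0.041
grasp_force: 45.8
[ 0.63561646 -0.03176503  0.20177551] [-0.75708073  0.04257362 -3.66033258]
tilt deg x,y 0.38 -0.14 bottom [ 0.085   0.6301 -0.036 ] top [ 0.185   0.6308 -0.0375]
```

View pics/s4.png

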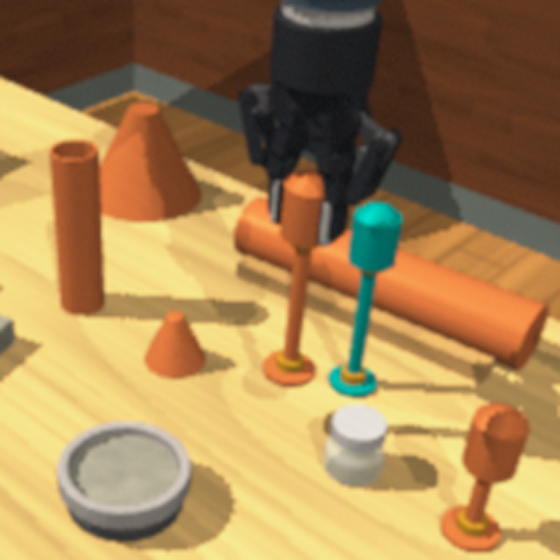

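Lifted clear and hanging upright (tilt under 0.5°). The foot at crop (289,368) is about 59 mm above the bench. Carrying it over the pad.

```bash
python3 -m jog '[{"dx":4,"dy":1,"dz":0,"ax":0,"ay":0,"az":0,"hand":36},{"dx":8,"dy":1.5,"dz":0,"ax":0,"ay":0,"az":0,"hand":36},{"dx":12,"dy":2.5,"dz":0,"ax":0,"ay":0,"az":0,"hand":36},{"dx":16,"dy":3.5,"dz":0,"ax":0,"ay":0,"az":0,"hand":36},{"dx":18,"dy":4,"dz":0,"ax":0,"ay":0,"az":0,"hand":36},{"dx":18,"dy":4,"dz":0,"ax":0,"ay":0,"az":0,"hand":36},{"dx":18,"dy":4,"dz":0,"ax":0,"ay":0,"az":0,"hand":36},{"dx":18,"dy":4,"dz":0,"ax":0,"ay":0,"az":0,"hand":36},{"dx":18,"dy":4,"dz":0,"ax":0,"ay":0,"az":0,"hand":36},{"dx":16,"dy":3,"dz":0,"ax":0,"ay":0,"az":0,"hand":36},{"dx":12,"dy":2,"dz":0,"ax":0,"ay":0,"az":0,"hand":36},{"dx":9,"dy":1.5,"dz":0,"ax":0,"ay":0,"az":0,"hand":36},{"dx":4,"dy":0.5,"dz":0,"ax":0,"ay":0,"az":0,"hand":36},{"dx":0,"dy":0,"dz":0,"ax":0,"ay":0,"az":0,"hand":36},{"dx":0,"dy":0,"dz":0,"ax":0,"ay":0,"az":0,"hand":36}]'
python3 - <<'E'
from stem import *
S=cam('side'); s=monitor.read_state(); print(s['position'],s['contact_force'])
stem(S,s['position'][0],s['position'][1],.08,.185)
cv2.imwrite('pics/s5.png',cv2.resize(S['color'][90:270,150:330],None,fx=3,fy=3,interpolation=cv2.INTER_CUBIC))
E
```

```text
time: 8.6
position: [0.4654, 0.0035, 0.2023]
orientation: [[-1.0, 0.0, 0.001], [0.0, 1.0, 0.0], [-0.001, 0.0, -1.0]]
contact_force: [-0.1, 0.6, -3.7]
grip_width: 0.0413
grasp_force: 45.8
[0.46542737 0.00355036 0.20228872] [ 0.35558531 -1.03947182 -3.28345477]
tilt deg x,y 0.18 -0.78 bottom [ 0.085   0.4603 -0.0015] top [ 0.185   0.4611 -0.0028]
```

View pics/s5.png

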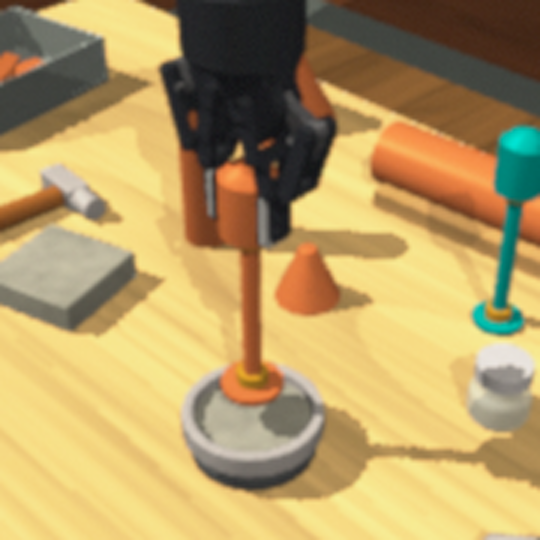

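Foot is over the pad (crop 252,383; stand centre 253,415, offset by height), and the finial is upright. Lowering gently to about 2 mm above expected contact.

```bash
python3 -m jog '[{"dx":1,"dy":0,"dz":3,"ax":0,"ay":0,"az":0,"hand":36},{"dx":0,"dy":0,"dz":5,"ax":0,"ay":0,"az":0,"hand":36},{"dx":0,"dy":0,"dz":5,"ax":0,"ay":0,"az":0,"hand":36},{"dx":0,"dy":0,"dz":5,"ax":0,"ay":0,"az":0,"hand":36},{"dx":0,"dy":0,"dz":4,"ax":0,"ay":0,"az":0,"hand":36},{"dx":0,"dy":0,"dz":3,"ax":0,"ay":0,"az":0,"hand":36},{"dx":0,"dy":0,"dz":2,"ax":0,"ay":0,"az":0,"hand":36},{"dx":0,"dy":0,"dz":0,"ax":0,"ay":0,"az":0,"hand":36},{"dx":0,"dy":0,"dz":0,"ax":0,"ay":0,"az":0,"hand":36}]'
```

```text
time: 9.78
position: [0.4641, 0.0037, 0.1754]
orientation: [[-1.0, 0.0, 0.0], [0.0, 1.0, 0.0], [-0.0, 0.0, -1.0]]
contact_force: [-0.0, -0.2, -3.2]
grip_width: 0.0411
grasp_force: 45.8
```

```bash
python3 -m jog '[{"dx":0,"dy":0,"dz":0.5,"ax":0,"ay":0,"az":0,"hand":36},{"dx":0,"dy":0,"dz":0.5,"ax":0,"ay":0,"az":0,"hand":36},{"dx":0,"dy":0,"dz":0,"ax":0,"ay":0,"az":0,"hand":36},{"dx":0,"dy":0,"dz":0,"ax":0,"ay":0,"az":0,"hand":36}]'
```

```text
time: 10.28
position: [0.4639, 0.0037, 0.1743]
orientation: [[-1.0, 0.0, 0.0], [0.0, 1.0, 0.0], [-0.0, 0.0, -1.0]]
contact_force: [-0.0, 0.4, -3.2]
grip_width: 0.0411
grasp_force: 45.8
```

```bash
python3 -m jog '[{"dx":0,"dy":0,"dz":0.5,"ax":0,"ay":0,"az":0,"hand":36},{"dx":0,"dy":0,"dz":0.5,"ax":0,"ay":0,"az":0,"hand":36},{"dx":0,"dy":0,"dz":0,"ax":0,"ay":0,"az":0,"hand":36},{"dx":0,"dy":0,"dz":0,"ax":0,"ay":0,"az":0,"hand":36}]'
```

```text
time: 10.78
position: [0.4639, 0.0037, 0.1733]
orientation: [[-1.0, 0.0, 0.0], [0.0, 1.0, 0.0], [-0.0, 0.0, -1.0]]
contact_force: [-1.0, -0.1, -3.3]
grip_width: 0.0407
grasp_force: 45.8
```

```bash
python3 -m jog '[{"dx":0,"dy":0,"dz":0.5,"ax":0,"ay":0,"az":0,"hand":36},{"dx":0,"dy":0,"dz":0,"ax":0,"ay":0,"az":0,"hand":36},{"dx":0,"dy":0,"dz":0,"ax":0,"ay":0,"az":0,"hand":36}]'
```

```text
time: 11.15
position: [0.4639, 0.0037, 0.1728]
orientation: [[-1.0, 0.0, -0.0], [0.0, 1.0, 0.0], [0.0, 0.0, -1.0]]
contact_force: [0.5, 0.3, -4.0]
grip_width: 0.0407
grasp_force: 45.8
```

```bash
python3 -m jog '[{"dx":0,"dy":0,"dz":0.5,"ax":0,"ay":0,"az":0,"hand":36},{"dx":0,"dy":0,"dz":0,"ax":0,"ay":0,"az":0,"hand":36},{"dx":0,"dy":0,"dz":0,"ax":0,"ay":0,"az":0,"hand":36}]'
```

```text
time: 11.52
position: [0.4641, 0.0037, 0.1725]
orientation: [[-1.0, -0.0, 0.0], [-0.0, 1.0, 0.0], [-0.0, 0.0, -1.0]]
contact_force: [-0.3, 0.4, -2.3]
grip_width: 0.0412
grasp_force: 46.0
```

```bash
python3 -m jog '[{"dx":0,"dy":0,"dz":0.5,"ax":0,"ay":0,"az":0,"hand":36},{"dx":0,"dy":0,"dz":0,"ax":0,"ay":0,"az":0,"hand":36},{"dx":0,"dy":0,"dz":0,"ax":0,"ay":0,"az":0,"hand":36}]'
```

```text
time: 11.9
position: [0.4644, 0.0037, 0.1724]
orientation: [[-1.0, -0.0, 0.001], [-0.0, 1.0, 0.0], [-0.001, 0.0, -1.0]]
contact_force: [-0.4, 0.9, 4.8]
grip_width: 0.0409
grasp_force: 46.3
```

Contact: the force went from -3.5 to +4.8 N. Check tilt, then open slowly with reduced force.

```bash
python3 - <<'E'
from stem import *
S=cam('side'); s=monitor.read_state(); print(s['position'],s['contact_force'],s['ft_torque'])
stem(S,s['position'][0],s['position'][1],.05,.165)
E
python3 -m jog '[{"dx":0,"dy":0,"dz":0,"ax":0,"ay":0,"az":0,"hand":41},{"dx":0,"dy":0,"dz":0,"ax":0,"ay":0,"az":0,"hand":42},{"dx":0,"dy":0,"dz":0,"ax":0,"ay":0,"az":0,"hand":43},{"dx":0,"dy":0,"dz":0,"ax":0,"ay":0,"az":0,"hand":44},{"dx":0,"dy":0,"dz":0,"ax":0,"ay":0,"az":0,"hand":46},{"dx":0,"dy":0,"dz":0,"ax":0,"ay":0,"az":0,"hand":48},{"dx":0,"dy":0,"dz":0,"ax":0,"ay":0,"az":0,"hand":50},{"dx":0,"dy":0,"dz":0,"ax":0,"ay":0,"az":0,"hand":50}]' 20
python3 - <<'E'
from stem import *
S=cam('side'); stem(S,.464,.0037,.05,.165)
cv2.imwrite('pics/s6.png',cv2.resize(S['color'][90:270,150:330],None,fx=3,fy=3,interpolation=cv2.INTER_CUBIC))
E
```

```text
[0.46442059 0.00369522 0.17239038] [-0.94273055  0.79975179  4.65897619] [ 0.13637373  0.29455278 -0.03005434]
tilt deg x,y 0.59 -0.33 bottom [ 0.055   0.4588 -0.0013] top [ 0.155   0.4591 -0.0016]
time: 12.95
position: [0.4639, 0.0036, 0.1718]
orientation: [[-1.0, 0.0, 0.0], [0.0, 1.0, 0.0], [-0.0, 0.0, -1.0]]
contact_force: [0.2, -0.6, 0.0]
grip_width: 0.05
grasp_force: 0.0
tilt deg x,y -0.52 -1.47 bottom [ 0.055   0.4593 -0.0005] top [ 0.165   0.4567 -0.0071]
```

View pics/s6.png

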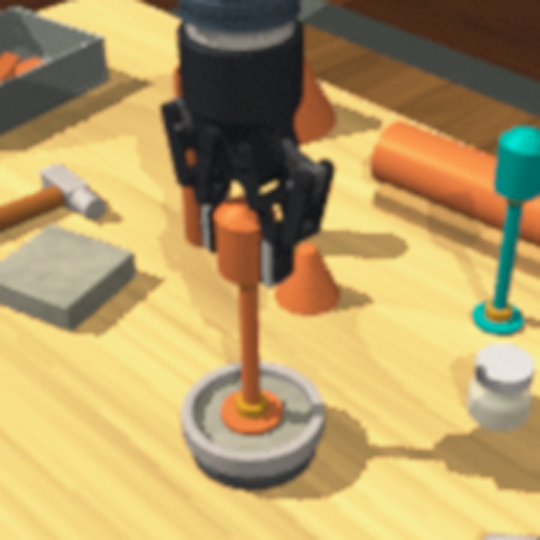

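It stands free on the pad (foot crop 252,408; gap on both sides of the head). Open fully and rise straight up.

```bash
python3 -m jog '[{"dx":0,"dy":0,"dz":0,"ax":0,"ay":0,"az":0,"hand":60},{"dx":0,"dy":0,"dz":0,"ax":0,"ay":0,"az":0,"hand":75},{"dx":0,"dy":0,"dz":0,"ax":0,"ay":0,"az":0,"hand":85},{"dx":0,"dy":0,"dz":0,"ax":0,"ay":0,"az":0,"hand":85},{"dx":0,"dy":0,"dz":-5,"ax":0,"ay":0,"az":0,"hand":85},{"dx":0,"dy":0,"dz":-10,"ax":0,"ay":0,"az":0,"hand":85},{"dx":0,"dy":0,"dz":-15,"ax":0,"ay":0,"az":0,"hand":85},{"dx":0,"dy":0,"dz":-20,"ax":0,"ay":0,"az":0,"hand":85},{"dx":0,"dy":0,"dz":-20,"ax":0,"ay":0,"az":0,"hand":85},{"dx":0,"dy":0,"dz":-20,"ax":0,"ay":0,"az":0,"hand":85},{"dx":0,"dy":0,"dz":-15,"ax":0,"ay":0,"az":0,"hand":85},{"dx":0,"dy":0,"dz":0,"ax":0,"ay":0,"az":0,"hand":85},{"dx":0,"dy":0,"dz":0,"ax":0,"ay":0,"az":0,"hand":85},{"dx":0,"dy":0,"dz":0,"ax":0,"ay":0,"az":0,"hand":85}]'
python3 - <<'E'
from stem import *
S=cam('side'); stem(S,.464,.0037,.05,.165); print(monitor.read_state()['position'])
w,h=comps(S); k=(h[...,1]>110)&(np.hypot(w[...,0]-.464,w[...,1]-.0037)<.03)&(w[...,2]>.17); p=w[k&(w[...,2]<.23)]; print(p.min(0),p.max(0))
cv2.imwrite('pics/s7.png',S['color'])
E
```

```text
time: 14.75
position: [0.4635, 0.0038, 0.2761]
orientation: [[-1.0, 0.0, -0.001], [0.0, 1.0, 0.0], [0.001, 0.0, -1.0]]
contact_force: [0.9, 0.2, 0.4]
grip_width: 0.0851
grasp_force: 0.0
tilt deg x,y -0.4 -1.19 bottom [ 0.055   0.4591 -0.0011] top [ 0.165   0.4564 -0.0067]
[0.46346644 0.00374401 0.27612605]
[ 0.44215056 -0.01750936  0.17012241] [0.48520316 0.02482025 0.22589768]
```

View pics/s7.png

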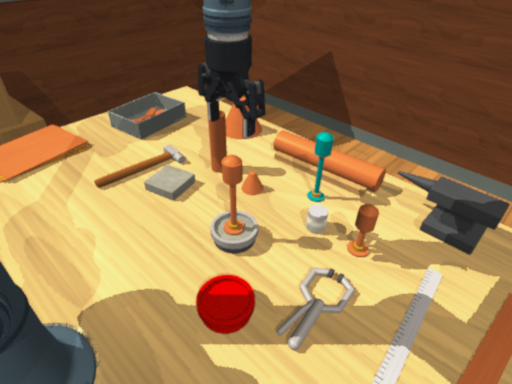

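The tall finial stands upright in the turntable at (233,195). The short twin (366,228), tube and turquoise look-alike haven't moved, and the gripper is clear. Handing in.

```bash
python3 -c "
from station import bot
print(bot.sign_off())"
```

```text
the job is handed in; nothing more can be done
None
```

The tall copper finial is standing upright on the turntable pad inside the rim and released, with the short finial and the plain tube left where they were; the job is handed in at about 15 s on the robot's clock.

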